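# Release and open the lid of a board test fixture

### The arm

A 6-joint arm with a two-finger parallel gripper is mounted at the origin on the work surface. World frame = base frame: x ahead of the robot, y to its left, z up, the work surface at z = 0. Lengths are in mm, angles in degrees, forces in N, time in s.
With the tool pointing down it reaches from about 300 to 850 mm from the base axis. Payload 4.2 kg.
Tool frame: the origin (TCP) lies midway between the tips of the shut fingers; the grasp point (between the pads) lies 19 mm behind it (env.grip_depth is the distance from the TCP to the grasp point, in mm); z points along the fingers, y is the line along which they close (so a half turn about z gives the same grasp; the last joint's range is limited). The gripper opens to 91 mm and grips with 3 to 60 N. Pads are 32 mm wide; open, the fingers measure 118 mm over their backs; the gripper's body (76 mm by 178 mm) begins 60 mm behind the grasp point.
Start: joints at [-70.818, 18.312, 89.639, -0, 72.044, -1.146], TCP at [199.761, -539.202, 213.976] pointing down, gripper open.
Joint ranges: [-177.97, 177.97], [-48.28, 115.42], [12.27, 149.76], [-77.06, 257.06], [2.81, 150.46], [-146.56, 146.56]. Speed limits (degrees/s): [147.25, 147.25, 180, 180, 180, 180].

### API

Orientations are given as [roll, pitch, yaw] about the fixed x, y, z axes, in that order (R = Rz(yaw) Ry(pitch) Rx(roll)).
In Python, from workcell import env, eyes gives the robot as it stands.
- The arm moves only by the tool send_rows, never from a script. Its argument "motion" is a list of rows, each a list of 7 numbers: the shift along the world's x, y, z normalised to -1 to 1, where 1 is 0.5 m, then the turn, a rotation vector about the world's x, y, z normalised to -1 to 1, where 1 is 60 degrees, then the opening, from -1 (shut) to 1 (fully open). A call has 1 to 20 rows; each row is the pose to reach, as a shift and turn from the pose commanded when the call began; what a row does not reach only later rows make up. A row lasts 1/8 s, in which the tool goes at most 62.5 mm and 10.7 degrees, less where a joint would pass 70% of its speed; a pose out of reach is approached as far as the arm can. A call with a number of a shift or a turn outside -1 to 1 is refused whole. A call with a gripper value outside its range is refused whole. The fingers move at their own pace and stop on an object; "squeeze" is the grip in N (left out, the last holds). Time passes only in rows, so rows that repeat a pose let the fingers close. It gives the time, the measured TCP pose, the force, the opening and the grip force at its end, in the units of the state.
- env.state(): the state, without advancing time (a new reading comes with each control period).
- eyes.grab_frame(name): name is "scene" or "top" or "wrist"; returns a dict with "pixels" (384x512x3 uint8, red, green, blue), "depth" (384x512 float32, mm along the optical axis (not along the pixel's ray), 0 where there is no reading), "fx", "fy", "cx", "cy" (pixels), "R" (3x3) and "t" (3): a world point X has camera coordinates R X + t; the wrist camera has in their place "T_tool_cam" (4x4, takes a point from camera to tool coordinates, whose origin is the TCP and whose axes are the flange's). Camera axes: x right, y down, z forward; pixel columns grow to the right and rows downward; lengths in mm; the calibration is good to about 2 mm. The wrist camera is an equidistant fisheye: a pixel r from the principal point sees the ray r / f radians off the axis. A picture is of the moment at which its call begins: read the wrist's pose just before it.
- env.job_done(): hands the job in; it is judged then, once.
The state is a dict: "time_s": time; "qpos": joint angles; "qvel": joint speeds; "effort": joint torques, N m; "ee_pos": TCP position; "ee_rot": TCP orientation; "force": force on the tool from outside, world axes, zero at the start; "torque": the same for the moment, N m; "gripper_width": finger opening in mm; "gripper_force": force on a finger pad.
Only numpy, scipy, OpenCV 4.12 (cv2) and the standard library are available. Lean on these libraries where they do the work, as an engineer would, in place of code of your own. Each camera call takes 0.05 s, during which the arm holds its last target. There are 200 camera calls.

### The job

Open the board test fixture on the bench: press its front release tab down with the fingertips until the spring-loaded lid pops up, let go of the tab, then push the lid gently up and back until it rests fully open on its stop. Push only, with light force: leave the fixture where it stands, the circuit board in its nest, and the bottle, solder reel and screwdriver undisturbed.

Things in the scene. Friction and masses are not known exactly. Their poses are not given: they have to be found in the camera images.
- fixture: clamshell circuit-board test fixture, loose on rubber feet, about 3 kg: black base 170 x 160 x 62 mm (x, y, z), clear aluminium-framed lid on top, steel release tab in front. Origin: centre of its underside. +x points from its front (tab side, roughly facing the robot) to the rear (hinge side), z up. Front face at x = -85 mm; latch cheeks on it at y = +-30 mm, z 38 to 62 mm
- release_tab (a joint): angle of the release tab, a steel rocker 50 mm wide: 0 = latched, 0.3 rad = fully down (paddle's end 13 mm lower). Pivot at x = -89.5, z = 50 mm (fixture frame); flat paddle forward to x = -132 mm, top at z = 52.5 mm; hook 24 mm wide, up to z = 74 mm, over the lid's front edge. Sprung: 2 N to start, 3 to 6 N fully down; frees the lid at about 0.2 rad, springs back when let go
- tab_pad (a point): the place to press: on top of the tab's paddle, in the middle of its width, 31 mm in front of the pivot and 37 mm in front of the lid's closed front edge; moves with the tab
- lid (a joint): angle of the lid: 0 = closed and level; once freed, two spring pins lift it to about 0.85 rad (front edge about 172 mm above the bench) and no further; 1.9 rad = fully open, leaning back on its stop. Let go short of about 1.57 rad it drops back to 0.85; beyond, its weight carries it slowly to the stop. Damped; pushing at the front edge takes 1 to 3 N
- lid_edge (a point): middle of the lower front edge of the lid, 145 mm from the hinge axis; moves with the lid, rising another 36 mm on its arc from popped up to upright. The lid is 156 mm wide and 8 mm thick; its aluminium front bar is 22 mm deep from front to back, and behind it four pins 5 mm thick stick 15 mm out below the lid
- hinge (a point): middle of the lid's hinge axis, which runs along the fixture's y, at x = 62 mm, z = 66 mm in the fixture frame. The lid's front edge swings up and towards the fixture's +x about it
- board: green circuit board 90 x 100 x 2 mm with parts up to 11 mm high, 70 g, lying loose in its nest under the lid; origin: centre of its underside
- nest (a point): where the centre of the board's underside belongs: 44 mm above the bench, in the fixture; fixed to the fixture
- flux_bottle: small white bottle with a blue needle cap, 32 mm in diameter, 89 mm high, standing beside the tab; origin: centre of its underside. Leave alone
- solder_reel: small steel-grey solder reel with black flanges, 52 mm in diameter, 44 mm high, standing on its end beside the tab; origin: centre of its underside. Leave alone
- screwdriver: blue-handled screwdriver 170 mm long, lying beside the fixture on its +y side, roughly along the fixture's x; origin near its middle. Leave alone

How it is judged:
By the outcome, as a careful person would: the job done as asked, in the order asked, and still so for the second after the job is handed in, with the robot touching nothing.
It also fails if it takes over 53 s, if anything falls off the work surface, if the arm or the gripper's body presses on something with over 40 N, if the wrist force passes 120 N, or if a joint passes its speed limit or range.

## Working session

There is one attempt and no reset: what is moved stays moved. The work goes in short steps, Python scripts to look and compute and a tool call to move; the robot and the scene stay as the last step left them, time stands still between calls to the robot, and variables do not carry over. Pictures are saved under pics/ and viewed, at most 10 in all, crops included, and the job is handed in when it is done.

Besides the shell and the picture viewer there is one more tool, called after "Emit:" as name(argument=value, ...) on one line, values as JSON. send_rows: Moves the arm, as the interface text tells. Its arguments: {"type":"object","properties":{"motion":{"type":"array"},"squeeze":{"type":"number"}},"required":["motion"]}

```bash
mkdir -p pics
python3 - <<'E'
from workcell import env, eyes
import cv2,numpy as np
for n in("scene","top"):
    f=eyes.grab_frame(n); cv2.imwrite(f"pics/{n}0.png",f["pixels"][:,:,::-1]); 
    np.savez(f"{n}0.npz",**f); print(n,f["fx"],f["R"].round(3).tolist(),f["t"])
print(env.state())
E
```

```text
scene 386.0214973892663 [[0.635, 0.773, -0.008], [0.502, -0.42, -0.756], [-0.587, 0.476, -0.655]] [-400.32593339 -209.28013135 1001.02370321]
top 420.87063357805914 [[-0.003, -1.0, 0.001], [-0.996, 0.003, -0.094], [0.094, -0.002, -0.996]] [ 37.12527666 544.07288384 688.7970507 ]
{'time_s': 0.1, 'qpos': array([-7.08176540e+01,  1.83471564e+01,  8.96993832e+01, -1.00181853e-03,
        7.20432798e+01, -1.14438782e+00]), 'qvel': array([ 0.07811958, -0.04544058, -0.19213374,  0.03852644,  0.02698957,
       -0.00318256]), 'effort': array([ 1.22750691e-03, -4.13329411e+01, -2.32509720e+01,  7.29036774e-02,
        4.21847985e-02, -5.41333395e-05]), 'ee_pos': array([ 199.60189783, -538.76516891,  213.21281038]), 'ee_rot': array([-1.79910180e+02, -8.41527140e-04,  2.03270428e+01]), 'force': array([-1.12253249, -0.10752788, -0.13739898]), 'torque': array([-0.01397524,  0.0074468 , -0.02824661]), 'gripper_force': 0.0, 'gripper_width': 91.4257496971768}
```

View pics/top0.png

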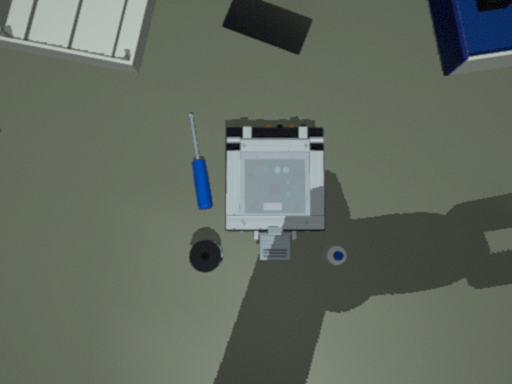

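View pics/scene0.png

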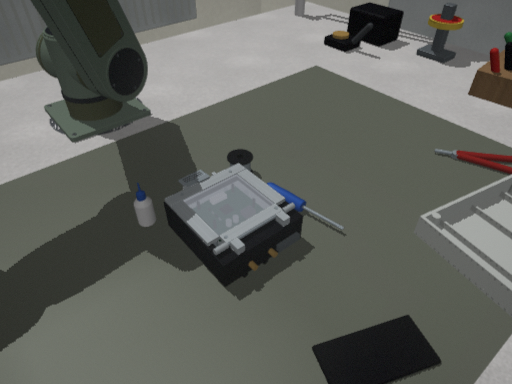

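The top view shows the fixture nearly aligned with world x: lid front corners at about (226,230) and (324,230), tab paddle at (275,248), reel at (205,256), bottle at (337,255). Next I'll deproject these.

```bash
cat > h.py <<'E'
import numpy as np
def cloud(f):
    v,u=np.mgrid[0:384,0:512]; d=f["depth"]
    c=np.stack([(u-f["cx"])/f["fx"]*d,(v-f["cy"])/f["fy"]*d,d],-1)
    return (c-f["t"])@f["R"]
E
python3 - <<'E'
from h import *; import cv2
f=np.load("top0.npz"); P=cloud(f)
for u,v in[(228,228),(275,228),(322,228),(228,222),(322,222),(275,245),(262,255),(288,255),(275,258),(275,261),(205,256),(337,255),(205,205),(192,115),(275,231)]: print(u,v,P[v,u].round(1))
# lid-top points (z 66..80): min area rect ; tab paddle z 48..56
m=(P[...,2]>60)&(P[...,2]<76)&(f["depth"]>0); m[:125]=0;m[240:]=0;m[:,:220]=0;m[:,330:]=0
print("lid",m.sum(),cv2.minAreaRect(P[m][:,:2].astype(np.float32)))
m=(P[...,2]>45)&(P[...,2]<58)&(f["depth"]>0); m[:236]=0;m[265:]=0;m[:,:255]=0;m[:,295:]=0
q=P[m];print("tab",m.sum(),cv2.minAreaRect(q[:,:2].astype(np.float32)),q.mean(0),np.median(q[:,2]))
E
```

```text
228 228 [487.   87.5  68.4]
275 228 [486.7  13.3  75.1]
322 228 [486.5 -61.   70.8]
228 222 [496.4  87.4  71. ]
322 222 [496.  -61.2  70.2]
275 245 [459.7  12.8  53.7]
262 255 [443.7  33.8  52.3]
288 255 [443.6  -8.1  52.3]
275 258 [439.   12.9  54.8]
275 261 [430.9  11.1   1.4]
205 256 [442.  126.6  44.7]
337 255 [444.2 -83.9  70.3]
205 205 [526.8 130.3  23. ]
192 115 [685.1 155.3  17.1]
275 231 [482.   13.3  72.8]
lid 9400 ((560.7488403320312, 13.424919128417969), (159.9680938720703, 182.8865509033203), 89.9959487915039)
tab 747 ((455.6533508300781, 12.655259132385254), (51.872100830078125, 36.97446060180664), 89.82156372070312) [455.75279932  14.25795505  52.73492294] 52.68071579819252
```

Run:
```python
import cv2
i=cv2.imread("pics/top0.png")[105:275,180:350]; cv2.imwrite("pics/top0c.png",cv2.resize(i,(595,595),interpolation=cv2.INTER_CUBIC))
```

```text
(no output)
```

View pics/top0c.png

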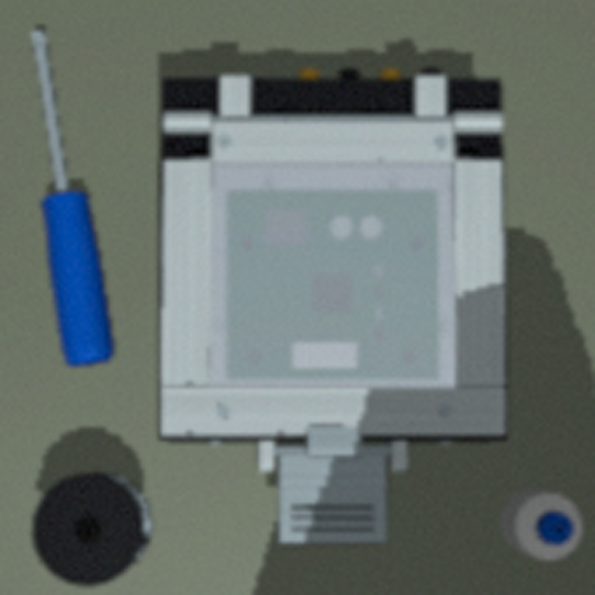

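Fixture yaw is about 0, its origin is near (568.5, 13), and the tab pad is near (448, 13, 52.5). I'll press with shut fingers held vertical, using the part of the paddle away from the lid.

Emit:
send_rows(motion=[[0.02,0.04,0,0,0,-0.03,-1],[0.06,0.12,0,0,0,-0.06,-1],[0.11,0.22,0,0,0,-0.1,-1],[0.16,0.32,0,0,0,-0.14,-1],[0.21,0.42,0,0,0,-0.18,-1],[0.26,0.52,0,0,0,-0.22,-1],[0.31,0.62,0,0,0,-0.26,-1],[0.36,0.72,0,0,0,-0.3,-1],[0.41,0.82,0,0,0,-0.34,-1],[0.46,0.9,0,0,0,-0.34,-1],[0.482,0.95,0,0,0,-0.34,-1],[0.482,0.96,0,0,0,-0.34,-1]], squeeze=10)

```text
time_s: 1.6
ee_pos: [440.9, -58.0, 213.6]
ee_rot: [180.0, 0.1, 0.1]
force: [-0.1, 0.6, 0.0]
gripper_width: 0.6
gripper_force: 0.0
```

Emit:
send_rows(motion=[[0,0.06,-0.02,0,0,0,-1],[0,0.12,-0.06,0,0,0,-1],[0,0.144,-0.12,0,0,0,-1],[0,0.144,-0.18,0,0,0,-1],[0,0.144,-0.24,0,0,0,-1],[0,0.144,-0.28,0,0,0,-1],[0,0.144,-0.3,0,0,0,-1],[0,0.144,-0.3,0,0,0,-1],[0,0.144,-0.3,0,0,0,-1]])

```text
time_s: 2.72
ee_pos: [441.4, 12.5, 64.7]
ee_rot: [180.0, -0.1, -0.1]
force: [0.3, 0.4, 0.5]
gripper_width: 0.4
gripper_force: 0.0
```

Run:
```python
from workcell import env, eyes
import cv2
s=env.state(); print(s["ee_pos"],s["force"],s["qpos"])
f=eyes.grab_frame("wrist"); w=f["pixels"]
g=eyes.grab_frame("scene")["pixels"][130:290,120:360]
cv2.imwrite("pics/press0.png",cv2.resize(cv2.vconcat([cv2.resize(w,(480,360)),cv2.resize(g,(480,320))])[:,:,::-1],(423,600)))
```

```text
[441.37003671  12.53791096  64.71827094] [0.27047381 0.36632767 0.5183775 ] [ 1.42118084e-01  1.57210261e+01  1.18641790e+02 -1.36101620e-02
  4.55441895e+01  9.02405734e+01]
```

View pics/press0.png

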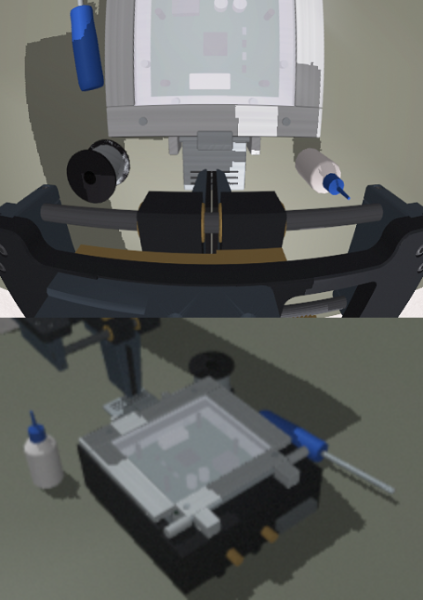

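The fingertips are above the paddle, centred and clear of the bottle and reel. Now I'll press.

Emit:
send_rows(motion=[[0,0,-0.012,0,0,0,-1],[0,0,-0.02,0,0,0,-1],[0,0,-0.024,0,0,0,-1],[0,0,-0.027,0,0,0,-1],[0,0,-0.03,0,0,0,-1],[0,0,-0.033,0,0,0,-1],[0,0,-0.036,0,0,0,-1]])

```text
time_s: 3.7
ee_pos: [440.8, 12.8, 46.0]
ee_rot: [180.0, -0.0, -0.1]
force: [-2.3, -1.1, 4.5]
gripper_width: 0.3
gripper_force: 2.6
```

Emit:
send_rows(motion=[[0,0,-0.003,0,0,0,-1],[0,0,-0.005,0,0,0,-1],[0,0,-0.005,0,0,0,-1],[0,0,-0.005,0,0,0,-1]])

```text
time_s: 4.2
ee_pos: [441.0, 12.8, 45.2]
ee_rot: [180.0, -0.1, -0.1]
force: [-6.9, -0.6, 20.9]
gripper_width: 0.4
gripper_force: 10.8
```

Run:
```python
from workcell import env, eyes
from h import *
s=env.state(); print(s["ee_pos"],s["force"])
P=cloud(eyes.grab_frame("scene")).reshape(-1,3)
m=(P[:,0]>470)&(P[:,0]<660)&(P[:,1]>-70)&(P[:,1]<95)&(P[:,2]>85)&(P[:,2]<260)
q=P[m]; print(m.sum()); 
if m.sum(): print(np.percentile(q[:,2],[50,90,99,100]), q[q[:,2]>np.percentile(q[:,2],95)].mean(0))
```

```text
[441.02763518  12.82448423  45.19095044] [-6.94499703 -0.62778871 20.91646282]
9320
[138.52486974 176.12224532 255.22896869 259.99255404] [474.22344826  11.12761248 243.95576105]
```

The lid has popped. I'll release the tab straight up, then tilt the tool 30° and stop just short of the lid edge.

Emit:
send_rows(motion=[[0,0,0.01,0,0,0,-1],[0,0,0.04,0,0,0,-1],[0,0,0.09,0,0,0,-1],[0,0,0.15,0,-0.12,0,-1],[0,0,0.2,0,-0.25,0,-1],[0,0,0.232,0,-0.38,0,-1],[0.04,0,0.232,0,-0.5,0,-1],[0.08,0,0.232,0,-0.5,0,-1],[0.12,0,0.232,0,-0.5,0,-1],[0.12,0,0.232,0,-0.5,0,-1],[0.12,0,0.232,0,-0.5,0,-1]])

```text
time_s: 5.62
ee_pos: [501.1, 12.8, 158.9]
ee_rot: [-180.0, -29.9, -0.1]
force: [0.8, 0.6, 0.3]
gripper_width: -0.1
gripper_force: 0.0
```

Run:
```python
from workcell import env, eyes
from h import *
import cv2
s=env.state(); print(s["ee_pos"],s["ee_rot"],s["force"],s["qpos"].round(1))
w=eyes.grab_frame("wrist")["pixels"]; g=eyes.grab_frame("scene"); G=g["pixels"][60:300,60:380]
cv2.imwrite("pics/pop.png",cv2.resize(cv2.vconcat([cv2.resize(w,(480,360)),cv2.resize(G,(480,360))])[:,:,::-1],(400,600)))
P=cloud(eyes.grab_frame("top")).reshape(-1,3)
q=P[(P[:,0]>525)&(P[:,0]<625)&(P[:,1]>60)&(P[:,1]<88)&(P[:,2]>90)&(P[:,2]<200)]
print(len(q),q.min(0),q.max(0),np.polyfit(q[:,0],q[:,2],1))
```

```text
[501.08948956  12.77534285 158.91132122] [-1.79964225e+02 -2.98892784e+01 -8.57054472e-02] [0.84732338 0.62343148 0.30713179] [  0.2   2.5 126.5  -0.3  21.2  90.6]
913 [533.50263535  60.07616467  90.31267711] [615.84303512  87.98731523 179.57642695] [ -1.13527252 788.10445039]
```

View pics/pop.png

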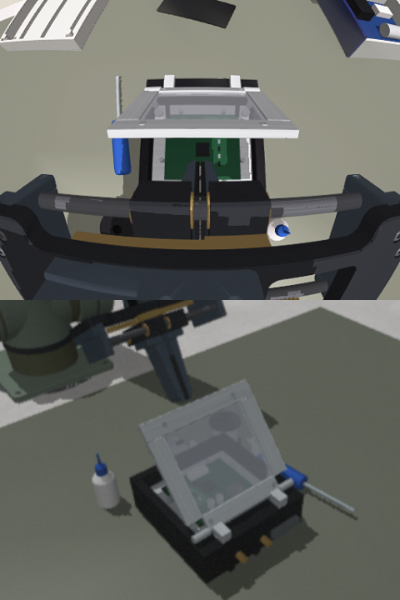

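The lid is up at about 0.85 rad, with its edge at x of about 534 and the finger in front of it. I'll push slowly along the arc.

Emit:
send_rows(motion=[[0.02,0,0,0,0,0,-1],[0.036,0,0,0,0,0,-1],[0.046,0,0,0,0,0,-1],[0.054,0,0,0,0,0,-1],[0.06,0,0.005,0,0,0,-1],[0.067,0,0.01,0,0,0,-1],[0.074,0,0.015,0,0,0,-1],[0.081,0,0.02,0,0,0,-1],[0.088,0,0.025,0,0,0,-1],[0.095,0,0.03,0,0,0,-1],[0.102,0,0.034,0,0,0,-1],[0.109,0,0.038,0,0,0,-1]])

```text
time_s: 7.28
ee_pos: [555.5, 12.8, 178.6]
ee_rot: [-180.0, -30.0, -0.1]
force: [-0.3, 0.4, -0.3]
gripper_width: 0.7
gripper_force: 0.3
```

Run:
```python
from workcell import env, eyes
from h import *
import cv2
s=env.state(); print(s["ee_pos"],s["force"])
g=eyes.grab_frame("scene");P=cloud(g).reshape(-1,3)
cv2.imwrite("pics/push1.png",cv2.resize(g["pixels"][60:300,60:380],(640,480),interpolation=2)[:,:,::-1])
q=P[(P[:,0]>525)&(P[:,0]<640)&(((P[:,1]>60)&(P[:,1]<88))|((P[:,1]<-40)&(P[:,1]>-62)))&(P[:,2]>100)&(P[:,2]<230)]
print(len(q),q.min(0),q.max(0),np.arctan(np.polyfit(q[:,0],q[:,2],1)[0]))
```

```text
[555.50246746  12.80387568 178.59749421] [-0.31582974  0.42663565 -0.30147489]
2150 [567.35626681 -61.99136801 100.03876446] [619.74402998  87.98793632 199.27336612] -1.1444317956163363
```

View pics/push1.png

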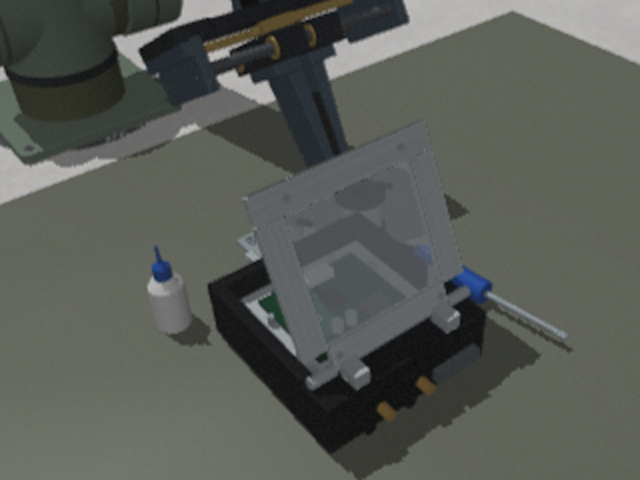

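The finger carries the lid smoothly, now at about 1.13 rad. I'll continue past upright.

Emit:
send_rows(motion=[[0.007,0,0.003,0,0,0,-1],[0.016,0,0.007,0,0,0,-1],[0.025,0,0.011,0,0,0,-1],[0.034,0,0.014,0,0,0,-1],[0.044,0,0.018,0,0,0,-1],[0.054,0,0.021,0,0,0,-1],[0.064,0,0.023,0,0,0,-1],[0.074,0,0.025,0,0,0,-1],[0.084,0,0.027,0,0,0,-1],[0.094,0,0.028,0,0,0,-1],[0.104,0,0.029,0,0,0,-1],[0.114,0,0.029,0,0,0,-1],[0.123,0,0.029,0,0,0,-1],[0.131,0,0.029,0,0,0,-1],[0.139,0,0.028,0,0,0,-1],[0.146,0,0.028,0,0,0,-1],[0.152,0,0.027,0,0,0,-1],[0.158,0,0.027,0,0,0,-1],[0.158,0,0.027,0,0,0,-1]])

```text
time_s: 9.7
ee_pos: [634.5, 12.8, 192.0]
ee_rot: [-180.0, -30.0, -0.1]
force: [0.1, -0.6, 0.6]
gripper_width: 0.3
gripper_force: 0.0
```

```bash
cat > look.py <<'E'
from workcell import env, eyes
from h import *
import cv2,sys
s=env.state(); print(s["time_s"],s["ee_pos"],s["force"])
g=eyes.grab_frame("scene");P=cloud(g).reshape(-1,3)
cv2.imwrite("pics/"+sys.argv[1],cv2.resize(g["pixels"][60:300,60:380],(640,480),interpolation=2)[:,:,::-1])
q=P[(P[:,0]>560)&(P[:,0]<720)&(((P[:,1]>60)&(P[:,1]<88))|((P[:,1]<-40)&(P[:,1]>-62)))&(P[:,2]>110)&(P[:,2]<230)]
print(len(q),q.min(0),q.max(0),"dx/dz",np.polyfit(q[:,2],q[:,0],1))
E
python3 look.py push2.png
```

```text
9.7 [634.48356864  12.78185645 191.9955331 ] [ 0.06436871 -0.55413974  0.56137363]
1208 [643.95767614 -61.94943795 110.03148522] [670.64011941  87.9869833  206.90136209] dx/dz [2.3508368e-01 6.2009042e+02]
```

View pics/push2.png

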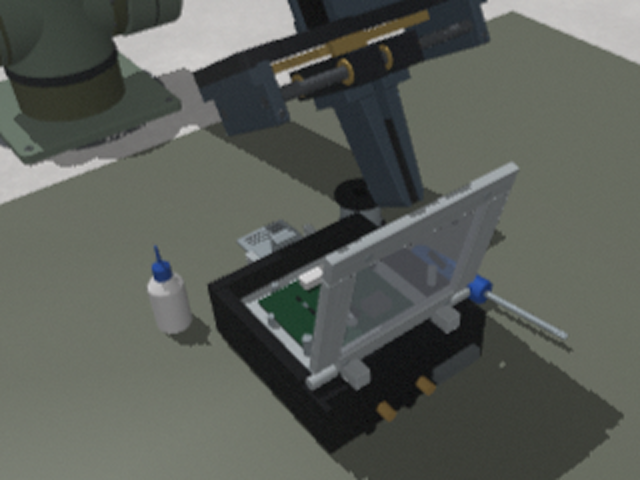

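The lid is past upright at about 1.8 rad and moving on by itself. I'll back off and let it settle.

Emit:
send_rows(motion=[[-0.02,0,0,0,0,0,-1],[-0.06,0,0.02,0,0,0,-1],[-0.12,0,0.05,0,0,0,-1],[-0.2,0,0.08,0,0,0,-1],[-0.28,0,0.1,0,0,0,-1],[-0.34,0,0.12,0,0,0,-1],[-0.36,0,0.12,0,0,0,-1],[-0.36,0,0.12,0,0,0,-1],[-0.36,0,0.12,0,0,0,-1],[-0.36,0,0.12,0,0,0,-1],[-0.36,0,0.12,0,0,0,-1],[-0.36,0,0.12,0,0,0,-1],[-0.36,0,0.12,0,0,0,-1],[-0.36,0,0.12,0,0,0,-1],[-0.36,0,0.12,0,0,0,-1],[-0.36,0,0.12,0,0,0,-1],[-0.36,0,0.12,0,0,0,-1],[-0.36,0,0.12,0,0,0,-1]])

```text
time_s: 12.0
ee_pos: [454.3, 12.8, 252.0]
ee_rot: [-180.0, -30.0, -0.1]
force: [-0.2, 0.2, -0.4]
gripper_width: 0.5
gripper_force: 0.0
```

```bash
python3 look.py end.png
```

```text
12.0 [454.28092311  12.81451973 252.01539995] [-0.23844043  0.19820818 -0.37879606]
1009 [647.74949902 -61.99643985 110.38532303] [681.32618041  87.97830034 203.81643157] dx/dz [3.15656423e-01 6.15618325e+02]
```

View pics/end.png

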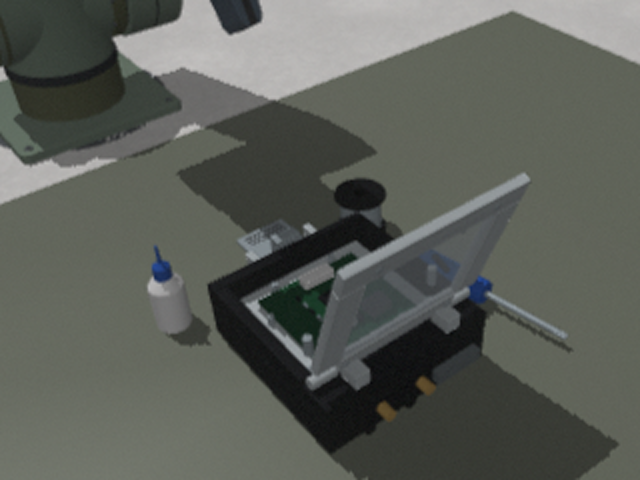

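The lid is leaning back at about 1.88 rad, and the board and the other items are in place. I'll wait a moment, check it has stopped, then hand in.

Emit:
send_rows(motion=[[0,0,0,0,0,0,-1],[0,0,0,0,0,0,-1],[0,0,0,0,0,0,-1],[0,0,0,0,0,0,-1],[0,0,0,0,0,0,-1],[0,0,0,0,0,0,-1],[0,0,0,0,0,0,-1],[0,0,0,0,0,0,-1],[0,0,0,0,0,0,-1],[0,0,0,0,0,0,-1],[0,0,0,0,0,0,-1],[0,0,0,0,0,0,-1],[0,0,0,0,0,0,-1],[0,0,0,0,0,0,-1],[0,0,0,0,0,0,-1],[0,0,0,0,0,0,-1]])

```text
time_s: 14.05
ee_pos: [454.3, 12.8, 252.0]
ee_rot: [-180.0, -30.0, -0.1]
force: [-0.2, 0.5, -0.4]
gripper_width: 0.5
gripper_force: 0.0
```

```bash
python3 look.py end2.png; python3 -c "
from workcell import env
print(env.job_done())"
```

```text
14.05 [454.27921644  12.80885753 252.00005257] [-0.2379584   0.4975805  -0.36678805]
1016 [647.59134883 -61.93595926 110.24334312] [681.51342379  87.9959644  204.05231616] dx/dz [3.16057443e-01 6.15543586e+02]
the job is handed in; nothing more can be done
None
```

The fixture is open and handed in at about 14 s: the lid is at rest, measured at about 1.88 rad (the stop is at 1.9), the tab is released, and the board, bottle, reel and screwdriver look undisturbed in the last picture viewed; the tab press peaked at about 21 N, more than the light force asked for.

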